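# Tip the drying tube rack onto its feet and push it home

### The arm

A 7-joint arm with a two-finger parallel gripper is mounted at the origin on the work surface. World frame = base frame: x ahead of the robot, y to its left, z up, the work surface at z = 0. Lengths are in m, angles in rad, forces in N, time in s.
With the tool pointing down it reaches from about 0.425 to 0.875 m from the base axis. Payload 4.7 kg.
Tool frame: the origin (TCP) lies where the fingers leave the gripper's body, on its centre line; the fingertips stand 70 mm ahead of it and the grasp point (between the pads) lies 51 mm ahead of it; z points along the fingers, y is the line along which they close (so a half turn about z gives the same grasp; the last joint's range is limited). The gripper opens to 87 mm and grips with 3 to 60 N. Pads are 19 mm wide; open, the fingers measure 117 mm over their backs; the gripper's body (75 mm by 190 mm) begins 51 mm behind the grasp point.
Start: joints at [-1.32, 0.321, -0.07, 1.45, 0.023, 1.371, -0.057], TCP at [0.153, 0.632, 0.292] pointing down, gripper open.
Joint ranges: [-2.86, 2.86], [-0.3, 2.09], [-1.38, 1.24], [0.06, 2.45], [-1.56, 4.7], [0.09, 2.05], [-2.69, 2.69]. Speed limits (rad/s): [2.57, 2.57, 3.14, 3.14, 3.14, 3.14, 3.14].

### API

Orientations are given as a rotation vector (axis times angle).
In Python, from bench import ctrl gives the robot as it stands.
- The arm moves only by the tool drive_tool, never from a script. Its argument "motion" is a list of rows, each a list of 3 entries, a list of its own where there are three numbers: the shift along the tool's x, y, z in cm, then the turn, a rotation vector about the tool's x, y, z in degrees, then the opening, from -1 (shut) to 1 (fully open). In form: [[[x, y, z], [ax, ay, az], claw], ...]. A call has 1 to 12 rows; each row shifts and turns the commanded pose from where the row before left it, along the tool's axes as they then stand; what a row does not reach is not made up. A row lasts 1/8 s, in which the tool goes at most 62.5 mm and 10.7 degrees, less where a joint would pass 70% of its speed; a pose out of reach is approached as far as the arm can. A call with a gripper value outside its range is refused whole. The fingers move at their own pace and stop on an object; "force" is the grip in N (left out, the last holds). Time passes only in rows, so rows that do not move let the fingers close. It gives the time, the measured TCP pose, the force, the opening and the grip force at its end, in the units of the state.
- ctrl.get_state(): the state, without advancing time (a new reading comes with each control period).
- ctrl.get_image(name): name is "side" or "top" or "wrist"; returns the picture (400x640x3 uint8, red, green, blue); there is no depth.
- ctrl.calibration(name): a dict with "K" (3x3 intrinsics, pixels), "origin" and "attitude" of the camera in the world; the wrist camera has in their place "tool_from_camera" (4x4, takes a point from camera to tool coordinates, whose origin is the TCP and whose axes are the flange's). Camera axes: x right, y up, looking along -z (the intrinsics and any distortion apply to the point x, -y, -z); pixel columns grow to the right and rows downward; lengths in m; the calibration is good to about 2 mm. A picture is of the moment at which its call begins: read the wrist's pose just before it. calibration takes no time and is no camera call.
- ctrl.close_job(): hands the job in; it is judged then, once.
The state is a dict: "time": time; "joint_positions": joint angles; "qd": joint speeds; "joint_torque": joint torques, N m; "position": TCP position; "tool_rot": TCP orientation; "ft_force": force on the tool from outside, world axes, zero at the start; "torque": the same for the moment, N m; "grip_width": opening from 0.0 (shut) to 1.0 (fully open); "grip_force": force on a finger pad.
Only numpy, scipy, OpenCV 4.12 (cv2) and the standard library are available. Lean on these libraries where they do the work, as an engineer would, in place of code of your own. Each camera call takes 0.05 s, during which the arm holds its last target. There are 200 camera calls.

### The job

The empty white tube rack has been left to dry standing on one end: push it over with the fingertips so that it drops onto its feet, tube holes up. Then push it along the bench until the long side nearest the grey dispenser lies flat against its front face, the whole rack within the width of that face. Do not lift or carry the rack, leave everything else where it stands, and finish clear of it all.

Things in the scene. Friction and masses are not known exactly. Their poses are not given: they have to be found in the camera images.
- rack: Empty white tube rack, 200 x 60 mm, 70 mm tall on its feet, 0.18-0.35 kg, loose, starts stood on one end. Origin: centre of that end face. z runs along its length (up at start); y points from feet side (y = -35 mm) to the side with 12 tube holes (y = +35 mm), level at start, up once on its feet; x points across its width, roughly to the dispenser; closed flat long walls at x = -30, +30 mm.
- rack_center (a point): Centre of the rack's 200 x 60 x 70 mm outline: 100 mm above the bench when it stands on end, 35 mm when it is on its feet. Axes as the rack's. On its feet the rack has plain closed long walls from 15 to 57 mm above the bench to push on.
- rack_heel (a point): Middle of the square edge between the feet side and the end the rack starts standing on: pushed high on its hole side, the rack turns over this edge and drops on its feet. At bench height before and after.
- rack_side_low (a point): On the long side of the rack that is to meet the dispenser (its +x side), half-way between feet and holes, at the end it starts standing on.
- rack_side_high (a point): The same at the rack's other end, 200 mm from it (the top at the start).
- dock_face (a point): Docking face of the grey dispenser: its flat upright front, turned to the robot, 340 mm wide, 60 mm tall, fixed. The point is at the middle of the face, 30 mm above the bench. x points into the instrument, square to the face; y runs along the face; z up. The instrument reaches 150 mm behind the face, 72 mm high, with a column 200 mm high at its back at y = -125 mm.
- amber_bottle: Brown glass bottle, 60 mm across, 130 mm tall, bystander, loose; origin at the centre of its underside.
- jar: White jar, 52 mm across, 70 mm tall, bystander, loose; origin at the centre of its underside.
- small_beaker: Small clear beaker, 56 mm across, 65 mm tall, bystander, loose; origin at the centre of its underside.
- beaker: Clear beaker, 72 mm across, 85 mm tall, bystander, loose; origin at the centre of its underside.
- media_bottle: Large clear bottle, 84 mm across, 180 mm tall, bystander, loose; origin at the centre of its underside.
- wash_bottle: White bottle, 68 mm across, 160 mm tall, bystander, loose; origin at the centre of its underside.

How it is judged:
By the outcome, as a careful person would: the job done as asked, in the order asked, and still so for the second after the job is handed in, with the robot touching nothing.
It also fails if it takes over 46 s, if anything falls off the work surface, if the arm or the gripper's body presses on something with over 40 N, if the wrist force passes 120 N, or if a joint passes its speed limit or range.

## Working session

There is one attempt and no reset: what is moved stays moved. The work goes in short steps, Python scripts to look and compute and a tool call to move; the robot and the scene stay as the last step left them, time stands still between calls to the robot, and variables do not carry over. Pictures are saved under pics/ and viewed, at most 10 in all, crops included, and the job is handed in when it is done.

Besides the shell and the picture viewer there is one more tool, called as name(argument=value, ...), one argument or row to a line, values as JSON. drive_tool: Moves the arm, as the interface text tells. Its arguments: {"type":"object","properties":{"motion":{"type":"array","items":{"type":"array"}},"force":{"type":"number"}},"required":["motion"]}

```bash
mkdir -p pics
python3 - <<'E'
from bench import ctrl
import cv2
print(ctrl.get_state())
for n in ("side","top","wrist"):
    c=ctrl.calibration(n); print(n,c)
for n in ("side","top"):
    cv2.imwrite(f"pics/{n}0.png",ctrl.get_image(n)[:,:,::-1])
E
```

```text
{'time': 0.0, 'joint_positions': array([-1.31988971,  0.32182334, -0.07005304,  1.45166805,  0.02263074,
        1.37078982, -0.05693987]), 'qd': array([-0.00111046, -0.00158591, -0.00056851, -0.0011222 ,  0.00081254,
       -0.00214275, -0.00056413]), 'joint_torque': array([ 2.49964833e-04, -4.91278660e+01, -4.03638314e-01, -3.12526023e+01,
       -6.38427841e-02,  4.36007779e-02,  1.70398771e-04]), 'position': array([0.15246143, 0.63143916, 0.29116441]), 'tool_rot': array([-3.71148048e-01, -3.11950260e+00,  2.98516681e-03]), 'ft_force': array([ 0.37055463,  0.21695813, -0.01548306]), 'torque': array([ 0.03495173, -0.03802031,  0.01118904]), 'grip_force': 0.0, 'grip_width': 1.0016424133760597}
side {'K': array([[386.14332906,   0.        , 310.93300567],
       [  0.        , 386.14332906, 194.57202587],
       [  0.        ,   0.        ,   1.        ]]), 'origin': array([ 0.17467515, -0.76762949,  0.91907861]), 'attitude': array([ 0.82012093, -0.20692079, -0.40995728])}
top {'K': array([[422.9387082 ,   0.        , 325.03442698],
       [  0.        , 422.9387082 , 202.68932579],
       [  0.        ,   0.        ,   1.        ]]), 'origin': array([0.30465586, 0.00830252, 1.46106659]), 'attitude': array([ 0.14208969, -0.16620929, -1.58220489])}
wrist {'K': array([[338.88709637,   0.        , 321.59913585],
       [  0.        , 338.88709637, 201.20380505],
       [  0.        ,   0.        ,   1.        ]]), 'tool_from_camera': array([[-8.72804589e-04,  9.60108427e-01,  2.79626621e-01,
         7.61604815e-02],
       [ 9.99999609e-01,  7.97438792e-04,  3.83284479e-04,
        -7.18331977e-04],
       [ 1.45009543e-04,  2.79626846e-01, -9.60108747e-01,
        -9.22995336e-02],
       [ 0.00000000e+00,  0.00000000e+00,  0.00000000e+00,
         1.00000000e+00]])}
```

View pics/side0.png

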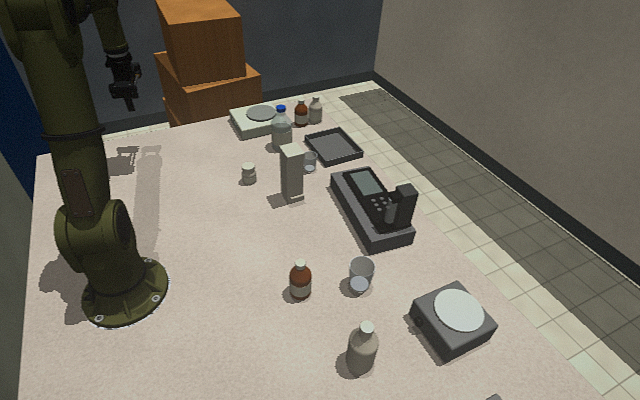

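View pics/top0.png

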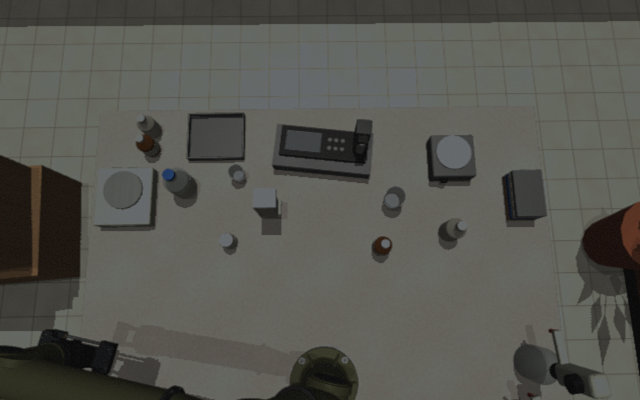

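The side view shows the rack upright at about (291,173) and the dispenser at about (372,208). The top view shows the rack top at (265,200) and the dispenser front from (274,172) to (370,180). I'll zoom in for the corners.

Run:
```python
import cv2
t=cv2.imread("pics/top0.png")[110:260,210:410]; s=cv2.imread("pics/side0.png")[120:270,230:430]
for n,i in(("tz",t),("sz",s)):
    cv2.imwrite(f"pics/{n}.png",cv2.convertScaleAbs(cv2.resize(i,None,fx=4,fy=4,interpolation=cv2.INTER_CUBIC),alpha=1.4))
```

```text
(no output)
```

View pics/tz.png

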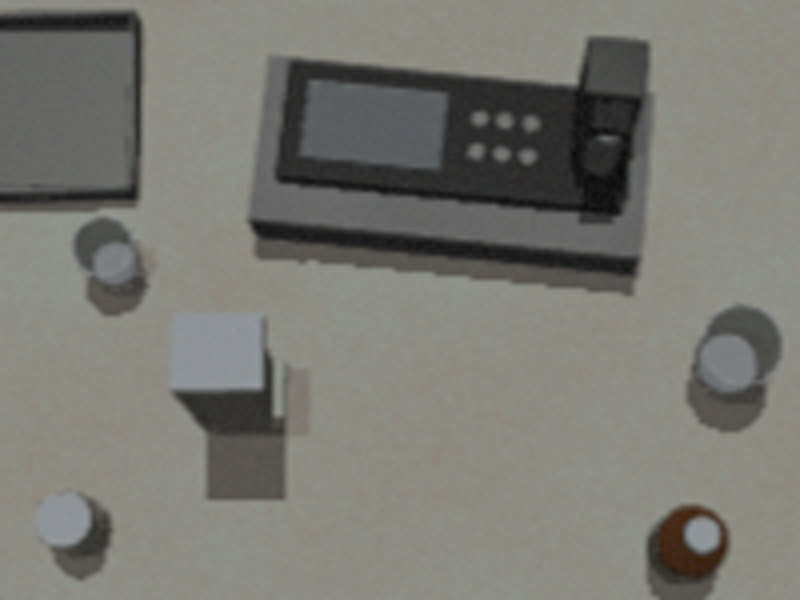

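View pics/sz.png

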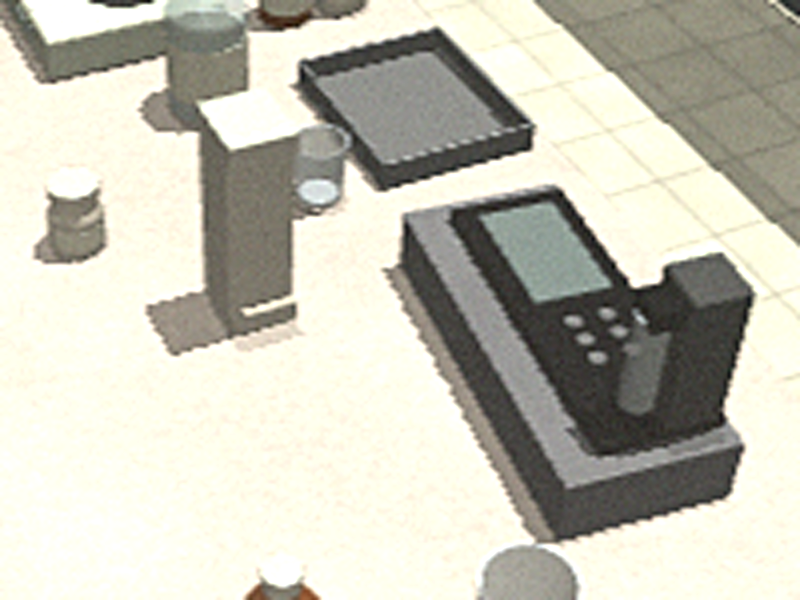

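The zoomed top view shows the rack top corners at (173,314), (264,312), (268,388) and (172,388), and the dispenser front top edge from (250,220) to (638,258). The side view shows a foot bar on the rack's −y face, so the feet face −y and the holes face +y. The push therefore goes towards −y.

```bash
cat > h.py <<'E'
import numpy as np, cv2
from bench import ctrl
from scipy.spatial.transform import Rotation as R
F=np.diag([1,-1,-1.])
def cam(n):
    c=ctrl.calibration(n)
    if n=="wrist":
        s=ctrl.get_state();Rt=R.from_rotvec(s["tool_rot"]).as_matrix();T=c["tool_from_camera"]
        return c["K"],Rt@T[:3,3]+s["position"],Rt@T[:3,:3]
    return c["K"],c["origin"],R.from_rotvec(c["attitude"]).as_matrix()
def ray(C,p):
    K,o,A=C; d=A@F@np.linalg.solve(K,[p[0],p[1],1]); return o,d/np.linalg.norm(d)
def atz(C,p,z):
    o,d=ray(C,p); return o+d*(z-o[2])/d[2]
def proj(C,P):
    K,o,A=C; q=K@F@A.T@(np.asarray(P)-o); return q[:2]/q[2]
def tri(C1,p1,C2,p2):
    M=[];b=[]
    for C,p in((C1,p1),(C2,p2)):
        o,d=ray(C,p);N=np.eye(3)-np.outer(d,d);M.append(N);b.append(N@o)
    return np.linalg.lstsq(np.vstack(M),np.hstack(b),rcond=None)[0]
E
python3 - <<'E'
from h import *
np.set_printoptions(precision=4,suppress=True)
T,S=cam("top"),cam("side")
t=lambda x,y:(210+x/4-.4,110+y/4-.4)
s=lambda x,y:(230+x/4-.4,120+y/4-.4)
# top-left img=+y? names: a..d
print("rack top tri")
for a,b in(((173,314),(250,90)),((264,312),(300,130)),((268,388),(240,152)),((172,388),(198,104))):
    print(tri(T,t(*a),S,s(*b)),atz(T,t(*a),.2)[:2],atz(S,s(*b),.2)[:2])
print("rack base side",atz(S,s(228,334),0),atz(S,s(297,318),0))
print("disp top edge")
for a,b in(((250,220),(404,214)),((638,258),(566,488))):
    print(tri(T,t(*a),S,s(*b)),atz(T,t(*a),.06)[:2],atz(S,s(*b),.06)[:2])
print("disp bot",atz(S,s(404,262),0),atz(S,s(556,538),0),atz(T,t(254,238),0),atz(T,t(635,273),0))
for n,a,b,h in(("smallbeaker",(112,262),(322,140),.065),("jar",(64,520),(75,185),.07),("beaker",(727,362),(529,570),.085),("amber",(702,534),(281,572),.13)):
    print(n,tri(T,t(*a),S,s(*b)),atz(T,t(*a),h)[:2])
E
```

```text
rack top tri
[0.597  0.2081 0.1986] [0.6036 0.2062] [0.5888 0.2063]
[0.6028 0.1369 0.2016] [0.6041 0.1368] [0.6028 0.139 ]
[0.5468 0.1333 0.1986] [0.5449 0.1336] [0.5478 0.1313]
[0.5448 0.2067 0.1986] [0.5461 0.2061] [0.5424 0.2049]
rack base side [0.5379 0.1424 0.    ] [0.6011 0.1365 0.    ]
disp top edge
[0.7185 0.1637 0.0589] [0.7186 0.1635] [0.7173 0.1626]
[ 0.6802 -0.1689  0.0557] [ 0.68   -0.1687] [ 0.6765 -0.1717]
disp bot [0.7224 0.1652 0.    ] [ 0.6776 -0.1699  0.    ] [0.7196 0.1665 0.    ] [ 0.6823 -0.1731  0.    ]
smallbeaker [0.6848 0.2768 0.0731] [0.6817 0.2798]
jar [0.4628 0.3144 0.065 ] [0.462  0.3134]
beaker [ 0.5909 -0.2396  0.0848] [ 0.5829 -0.2363]
amber [ 0.4344 -0.202   0.1254] [ 0.4357 -0.2017]
```

Rack: hole face at y≈0.206, x from 0.545 to 0.604. Dispenser face: runs through (0.700,−0.003), yaw about −6.6°. I'll approach behind the hole side with closed fingers.

drive_tool(
  motion=[
    [[0, 0, 0], [0, 0, -6.8], -1],
    [[0, 0, 0], [0, 0, -6.8], -1],
    [[-4.2, -3.6, 0.2], [0, 0, 0], -1],
    [[-4.2, -3.6, 0.2], [0, 0, 0], -1],
    [[-4.2, -3.6, 0.2], [0, 0, 0], -1],
    [[-4.2, -3.6, 0.2], [0, 0, 0], -1],
    [[-4.2, -3.6, 0.2], [0, 0, 0], -1],
    [[-4.2, -3.6, 0.2], [0, 0, 0], -1],
    [[-4.2, -3.6, 0.2], [0, 0, 0], -1],
    [[-4.2, -3.6, 0.2], [0, 0, 0], -1],
    [[-4.2, -3.6, 0.2], [0, 0, 0], -1],
    [[-4.2, -3.6, 0.2], [0, 0, 0], -1],
  ],
)

```text
time: 1.6
position: [0.5737, 0.2708, 0.2718]
tool_rot: [0.001, -3.141, 0.0]
ft_force: [0.1, 0.8, -0.2]
grip_width: 0.009
grip_force: 0.0
```

Run:
```python
from h import *
s=ctrl.get_state();print(s["time"],s["position"],R.from_rotvec(s["tool_rot"]).as_matrix().round(3),s["ft_force"])
C=cam("wrist");i=ctrl.get_image("wrist")[:,:,::-1]
cv2.imwrite("pics/w1.png",i)
for P in((.604,.206,.2),(.545,.206,.2),(.545,.136,.2)):print(proj(C,P))
```

```text
1.6 [0.57365357 0.27084622 0.27180554] [[-1.    -0.001 -0.   ]
 [-0.001  1.    -0.   ]
 [ 0.    -0.    -1.   ]] [ 0.05897823  0.79941711 -0.21757414]
[206.00998819 303.52729807]
[194.87508319 201.06509486]
[ 56.13009    201.05253532]
```

View pics/w1.png

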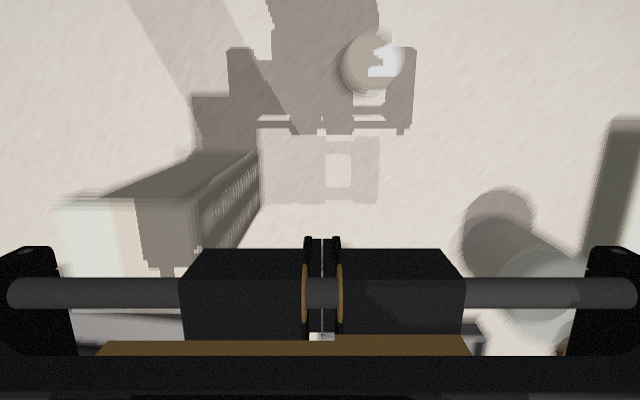

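The wrist view shows the rack at left with its hole rows facing the gripper and its top corner at (195,201), as predicted. Now I'll lower and push.

drive_tool(
  motion=[
    [[0, -1.5, 2.2], [0, 0, 0], -1],
    [[0, -1.5, 0], [0, 0, 0], -1],
    [[0, -0.8, 0], [0, 0, 0], -1],
    [[0, -0.8, 0], [0, 0, 0], -1],
    [[0, -0.8, 0], [0, 0, 0], -1],
    [[0, -0.8, 0], [0, 0, 0], -1],
    [[0, -0.8, 0], [0, 0, 0], -1],
    [[0, -0.8, 0], [0, 0, 0], -1],
    [[0, -0.8, 0], [0, 0, 0], -1],
    [[0, -0.8, 0], [0, 0, 0], -1],
  ],
)

```text
time: 2.9
position: [0.5728, 0.1775, 0.2502]
tool_rot: [0.001, -3.142, 0.0]
ft_force: [1.1, 0.5, 0.4]
grip_width: 0.004
grip_force: 0.1
```

Run:
```python
from h import *
i=ctrl.get_image("side")[:,:,::-1]
cv2.imwrite("pics/s2.png",cv2.resize(i[90:270,230:430],None,fx=3,fy=3))
```

```text
(no output)
```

View pics/s2.png

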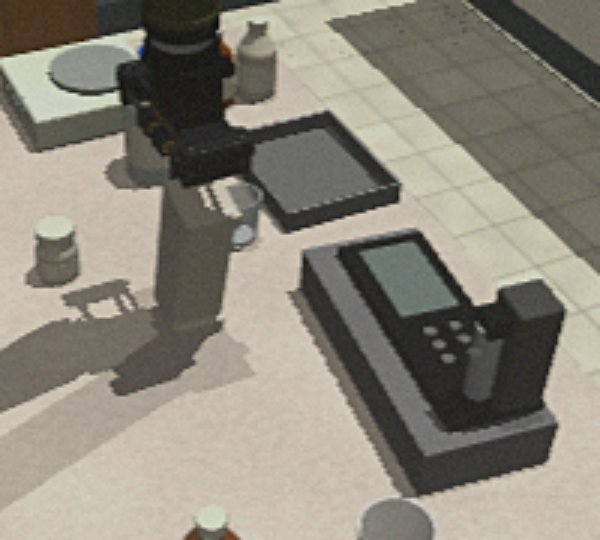

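The side view shows the rack tilting about its heel, with its base at around (190,320) in the crop. I'll keep pushing.

drive_tool(
  motion=[
    [[0, -0.8, 0], [0, 0, 0], -1],
    [[0, -0.8, 0], [0, 0, 0], -1],
    [[0, -0.8, 0], [0, 0, 0], -1],
    [[0, -0.8, 0], [0, 0, 0], -1],
    [[0, -0.5, 0], [0, 0, 0], -1],
    [[0, -0.3, 0], [0, 0, 0], -1],
    [[0, 0, 0], [0, 0, 0], -1],
    [[0, 0, 0], [0, 0, 0], -1],
    [[0, 0, 0], [0, 0, 0], -1],
    [[0, 0, 0], [0, 0, 0], -1],
  ],
)

```text
time: 4.2
position: [0.5728, 0.1383, 0.2502]
tool_rot: [-0.001, 3.142, 0.0]
ft_force: [0.5, 0.9, 0.3]
grip_width: 0.004
grip_force: 0.0
```

Run:
```python
from h import *
i=ctrl.get_image("side")[:,:,::-1]
cv2.imwrite("pics/s3.png",cv2.resize(i[120:270,230:430],None,fx=4,fy=4))
```

```text
(no output)
```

View pics/s3.png

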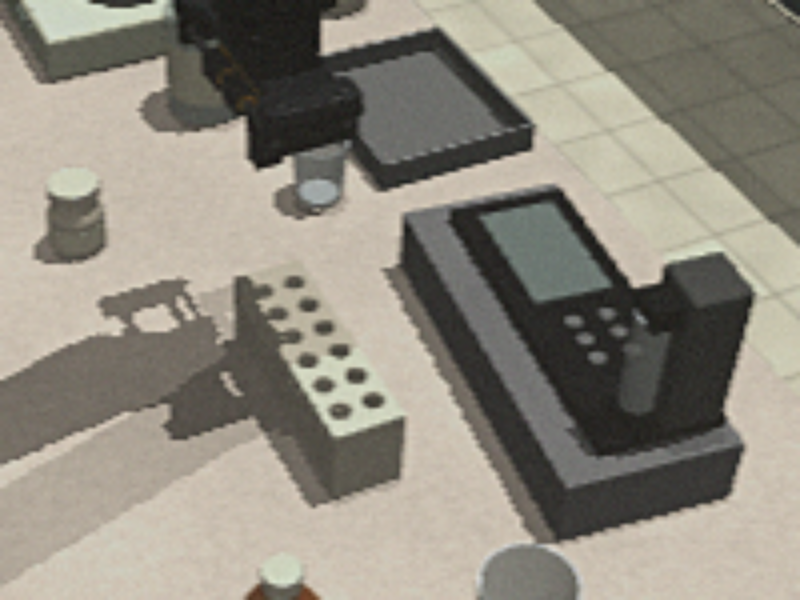

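The rack now stands on its feet with the holes up. Its top corners in the crop are (234,276), (333,437) and (404,418).

Run:
```python
from h import *
S=cam("side")
for p in((234,276),(333,437),(404,418)):print(atz(S,(230+p[0]/4-.4,120+p[1]/4-.4),.07))
print(atz(S,(230+320/4-.4,120+507/4-.4),0))
```

```text
[0.5423109  0.13628982 0.07      ]
[ 0.53808161 -0.06302764  0.07      ]
[ 0.59577861 -0.06759155  0.07      ]
[ 0.52674742 -0.06735495  0.        ]
```

drive_tool(
  motion=[
    [[2.8, -3.1, 0], [0, 0, 0], 1],
    [[2.8, -3.1, 0], [0, 0, 0], 1],
    [[2.7, -3.2, 0], [0, 0, 0], 1],
    [[0, 0, 0], [0, 0, 6.6], 1],
    [[0, 0, 4], [0, 0, 0], 1],
    [[0, 0, 4], [0, 0, 0], 1],
    [[0, 0, 4], [0, 0, 0], 1],
    [[0, 0, 3.2], [0, 0, 0], 1],
    [[0, 0, 0], [0, 0, 0], 1],
  ],
)

```text
time: 5.38
position: [0.488, 0.0437, 0.0963]
tool_rot: [-0.18, -3.131, 0.003]
ft_force: [-0.0, -0.1, 0.9]
grip_width: 0.941
grip_force: 0.0
```

drive_tool(
  motion=[
    [[-1.5, 0, 0], [0, 0, 0], 1],
    [[-1.0, 0, 0], [0, 0, 0], 1],
    [[-1.0, 0, 0], [0, 0, 0], 1],
    [[-1.0, 0, 0], [0, 0, 0], 1],
    [[-1.0, 0, 0], [0, 0, 0], 1],
    [[-1.0, 0, 0], [0, 0, 0], 1],
    [[-1.0, 0, 0], [0, 0, 0], 1],
    [[-1.0, 0, 0], [0, 0, 0], 1],
    [[-1.0, 0, 0], [0, 0, 0], 1],
    [[-1.0, 0, 0], [0, 0, 0], 1],
    [[-1.0, 0, 0], [0, 0, 0], 1],
    [[-1.0, 0, 0], [0, 0, 0], 1],
  ],
)

```text
time: 6.88
position: [0.6147, 0.0297, 0.0982]
tool_rot: [0.18, 3.136, -0.0]
ft_force: [-1.7, 0.8, 0.2]
grip_width: 1.002
grip_force: 0.9
```

Run:
```python
from h import *
i=ctrl.get_image("top")[:,:,::-1]
cv2.imwrite("pics/t4.png",cv2.convertScaleAbs(cv2.resize(i[110:260,210:410],None,fx=4,fy=4,interpolation=cv2.INTER_CUBIC),alpha=1.6))
```

```text
(no output)
```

View pics/t4.png

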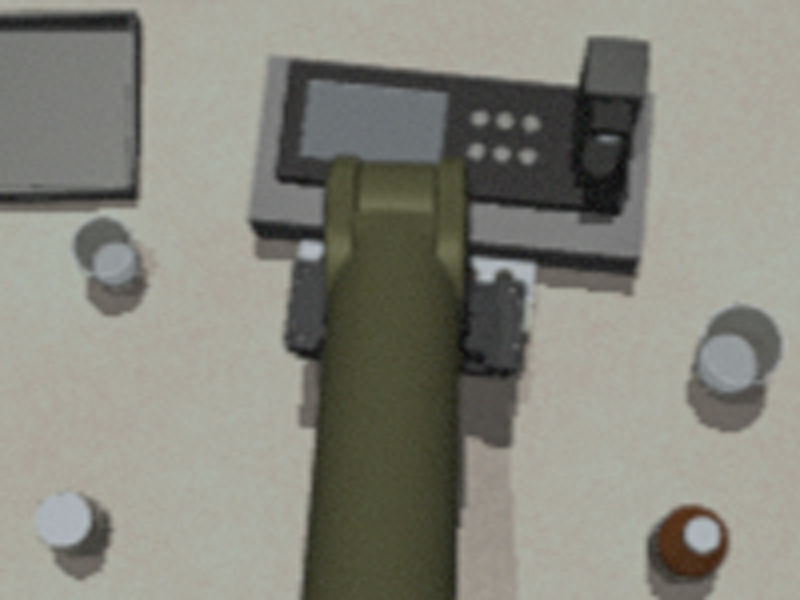

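The rack is nearly parallel to the face, with its front edge running from (300,242) to (535,262) and a small gap left. I'll push slowly until the force shows contact.

drive_tool(
  motion=[
    [[-0.4, 0, 0], [0, 0, 0], 1],
    [[-0.4, 0, 0], [0, 0, 0], 1],
    [[-0.4, 0, 0], [0, 0, 0], 1],
    [[-0.3, 0, 0], [0, 0, 0], 1],
  ],
)

```text
time: 7.42
position: [0.6291, 0.0281, 0.0982]
tool_rot: [-0.18, -3.136, -0.0]
ft_force: [-2.3, 1.3, 0.4]
grip_width: 1.005
grip_force: 0.9
```

drive_tool(
  motion=[
    [[-0.2, 0, 0], [0, 0, 0], 1],
    [[-0.2, 0, 0], [0, 0, 0], 1],
    [[-0.2, 0, 0], [0, 0, 0], 1],
  ],
)

```text
time: 7.8
position: [0.6313, 0.0281, 0.0982]
tool_rot: [-0.182, -3.126, -0.002]
ft_force: [-15.1, 2.5, 13.1]
grip_width: 1.001
grip_force: 8.7
```

The force has risen to 15 N, so the rack is seated. I'll back off straight and then lift clear.

drive_tool(
  motion=[
    [[0.3, 0, 0], [0, 0, 0], 1],
    [[0.4, 0, 0], [0, 0, 0], 1],
    [[1, 0, 0], [0, 0, 0], 1],
    [[4, 0, 0], [0, 0, 0], 1],
    [[5, 0, 0], [0, 0, 0], 1],
    [[0, 0, -5], [0, 0, 0], 1],
    [[0, 0, -5], [0, 0, 0], 1],
    [[0, 0, -6], [0, 0, 0], 1],
    [[0, 6, 0], [0, 0, 0], 1],
    [[0, 6, 0], [0, 0, 0], 1],
    [[0, 6, 0], [0, 0, 0], 1],
    [[0, 6, 0], [0, 0, 0], 1],
  ],
)

```text
time: 9.3
position: [0.5561, 0.2797, 0.2586]
tool_rot: [0.18, 3.135, 0.001]
ft_force: [0.8, -0.7, 0.5]
grip_width: 0.999
grip_force: 0.0
```

Run:
```python
from h import *
a=ctrl.get_image("top")[:,:,::-1];b=ctrl.get_image("side")[:,:,::-1]
f=lambda i:cv2.convertScaleAbs(cv2.resize(i,(400,600) ,interpolation=cv2.INTER_CUBIC),alpha=1.3)
cv2.imwrite("pics/f.png",np.hstack([f(a[140:260,270:350]*1),f(b[150:300,320:420])]))
```

```text
(no output)
```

View pics/f.png

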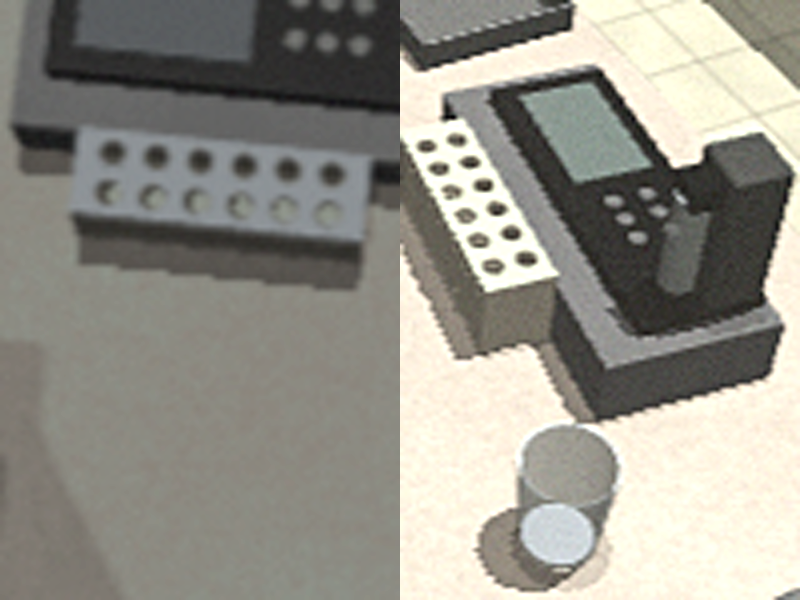

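Both views show the rack flush against the face over its whole length, with its top edge from (80,128) to (372,155). It is inside the face width and the arm is clear.

```bash
python3 -c "
from bench import ctrl
print(ctrl.close_job())"
```

```text
the job is handed in; nothing more can be done
None
```

I tipped the rack onto its feet with the holes up and pushed it flat against the dispenser face, within the face's width; I then backed the arm clear and handed the job in at about 9.4 s.

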